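# Hold the long cell in the photometer's light path

### The job

Slide the shutter of the little photometer fully open, then take the longest of the three glass cells out of the black rack, gripping it by its two wide frosted faces only and never touching its clear end windows. Carry it to the gap of the photometer and hold it there upright, long side along the beam, so that the beam goes in through the middle of one end window and out through the other; the cell must not touch the photometer. Leave the other two cells, the capped vial and the beaker alone, and finish while still holding the cell still in the beam: do not put it down.

Things in the scene. Friction and masses are not known exactly. Their poses are not given: they have to be found in the camera images.
- bench: The photometer, fixed: a black base plate 100 (x) x 270 (y) x 14 mm with two grey housings, each 70 (x) x 60 (y) mm, tops 100 mm above the table, inner faces at y = -65 and +65 mm, with lens tubes 6 mm long looking at each other. The beam runs along its y axis, 75 mm up. The gap between the housings is open above and to +x and -x. Origin: centre of the underside, on the table.
- beam_mid (a point): The middle of the beam, halfway between the two lenses, 75 mm above the table and 61 mm above the base plate; its axes are the bench's (y along the beam, z up).
- shutter (a joint): Travel of the shutter in m: 0 shut, 0.032 fully open against its stop. It slides towards the bench's own -x (at bench yaw 0: towards the robot). Friction about 1.5 N; it stays where it is left. It starts shut or up to 4 mm open.
- shutter_tab (a point): Centre of the top of the shutter's black upright grip tab, 12 (x) x 8 (y) mm, 28 mm high, top 130 mm above the table. Below it an upright steel plate, 30 (x) x 3 (y) mm, covers the lens of the housing at the bench's -y end. When shut the tab is at x = 0, y = -52 mm of the bench; that housing's top lies 30 mm below the tab's top. Moves with the shutter.
- rack: Black rack block fixed to the table, 60 (x) x 200 (y) x 16 mm high, with three equal slots in a row along its y axis at y = -64, 0 and +64 mm, each 18 (x) x 38 (y) mm and 8 mm deep. Each holds one cell; which is where varies. Origin: centre of the underside, on the table.
- cell: The longest glass cell: 36 long (y) x 16 thick (x) x 45 mm high, plus a 4 mm white lid set in 2 mm from its faces (x) and 3 mm from its ends (y); about 26 g. Its wide faces (+x, -x) are frosted, milky white; its narrow ends (+y, -y) are clear windows. Origin: centre of its underside, 8 mm above the table in its slot, so 37 mm of the faces stand above the rack. z is up.
- cell_frosted: The two frosted faces of the longest cell (fixed to it; same origin and axes as the cell).
- cell_windows: The two clear end windows of the longest cell (fixed to it; same origin and axes as the cell).
- cell_mid (a point): The middle of the longest cell, 22.5 mm above its underside: midway between the middles of its two windows.
- midcell: A shorter cell of the same kind, 26 (y) x 16 (x) x 45 mm plus lid, standing in another slot; leave it alone. Origin: centre of its underside.
- shortcell: The shortest cell, 16 x 16 x 45 mm plus lid, standing in another slot; leave it alone. Origin: centre of its underside.
- vial: Capped sample vial, clear with an orange cap, 32 mm across, 74 mm high, standing on the table; leave it alone. Origin: centre of its underside.
- beaker: Glass beaker, 68 mm across the rim, 75 mm high, standing mouth up on the table; leave it alone. Origin: centre of its underside.

How it is judged:
By the outcome, as a careful person would: the job done as asked, in the order asked, and still so for the second after the job is handed in, while the arm keeps its last pose, push and grip.
It also fails if it takes over 59 s, if anything falls off the work surface, if the arm or the gripper's body presses on something with over 40 N, if the wrist force passes 120 N, or if a joint passes its speed limit or range.

### The arm

A 6-joint arm with a two-finger parallel gripper is mounted at the origin on the work surface. World frame = base frame: x ahead of the robot, y to its left, z up, the work surface at z = 0. Lengths are in m, angles in rad, forces in N, time in s.
With the tool pointing down it reaches from about 0.375 to 0.975 m from the base axis. Payload 3.8 kg.
Tool frame: the origin (TCP) lies on the mounting face of the last link; the fingertips stand 173 mm ahead of it and the grasp point (between the pads) lies 155 mm ahead of it; z points along the fingers, y is the direction in which the jaws open and shut (so a half turn about z gives the same grasp; the last joint's range is limited). The gripper opens to 85 mm and grips with 20 to 120 N. Pads are 22 mm wide; open, the fingers measure 114 mm over their backs; the gripper's body (76 mm by 85 mm) begins 54 mm behind the grasp point. The pads swing forward as they close: fully open they stand 13 mm farther back than shut.
Start: joints at [1.273, 0.264, 1.604, -0, 1.274, -0.037], TCP at [0.174, 0.652, 0.405] pointing down, gripper open.
Joint ranges: [-2.63, 2.63], [-0.94, 2.18], [0.31, 2.57], [-1.31, 4.45], [0, 2.66], [-2.55, 2.55]. Speed limits (rad/s): [2.57, 2.57, 3.14, 3.14, 3.14, 3.14].

### API

Orientations are given as a rotation vector (axis times angle).
In Python, from workcell import bot gives the robot as it stands.
- The arm moves only by the shell command python3 -m jog 'ROWS' [FORCE]. ROWS is JSON, a list that holds one entry, the list of rows, each a list of 7 numbers: the closure, from 0 (fully open) to 1 (shut), then the shift along the tool's x, y, z in cm, then the turn, a rotation vector about the tool's x, y, z in rad. A call has 1 to 12 rows; each row is the pose to reach, as a shift and turn from the pose commanded when the call began, along the tool's axes at that moment; what a row does not reach only later rows make up. A row lasts 1/8 s, in which the tool goes at most 62.5 mm and 10.7 degrees, less where a joint would pass 70% of its speed; a pose out of reach is approached as far as the arm can. A call with a gripper value outside its range is refused whole. The fingers move at their own pace and stop on an object; FORCE is the grip in N (left out, the last holds). Time passes only in rows, so rows that repeat a pose let the fingers close. It gives the time, the measured TCP pose, the force and the opening at its end, in the units of the state.
- bot.read_state(): the state, without advancing time (a new reading comes with each control period).
- bot.read_camera(name): name is "scene" or "top" or "wrist"; returns the picture (480x640x3 uint8, red, green, blue); there is no depth.
- bot.camera_model(name): a dict with "intrinsics" (3x3 intrinsics, pixels), "k1" (the pictures are not rectified: a ray, as slopes to the right and down, at radius r is drawn at 1 + k1 r^2 times it, then the intrinsics apply), "rvec" (rotation vector, rad) and "tvec" (3), from world to camera coordinates, as OpenCV has them. Camera axes: x right, y down, z forward; pixel columns grow to the right and rows downward; lengths in m; the calibration is good to about 2 mm. A picture is of the moment at which its call begins: read the wrist's pose just before it. camera_model takes no time and is no camera call; for the wrist camera it gives the pose at the moment of the call.
- bot.finish_job(): hands the job in, once; it reports no verdict.
The state is a dict: "time": time; "q": joint angles; "joint_vel": joint speeds; "joint_torque": joint torques, N m; "tool_pos": TCP position; "tcp_rot": TCP orientation; "wrist_force": force on the tool from outside, world axes, zero at the start; "torque": the same for the moment, N m; "width": opening from 0.0 (shut) to 1.0 (fully open).
Only numpy, scipy, OpenCV 4.12 (cv2) and the standard library are available. Lean on these libraries where they do the work, as an engineer would, in place of code of your own. Each camera call takes 0.05 s, during which the arm holds its last target.

## Working session

There is one attempt and no reset: what is moved stays moved. The work goes in short steps, Python scripts to look and compute and a shell command to move; the robot and the scene stay as the last step left them, time stands still between calls to the robot, and variables do not carry over. Pictures are saved under pics/ and viewed, and the job is handed in when it is done.

```bash
mkdir -p pics; ls; python3 - <<'E'
from workcell import bot
import cv2
s=bot.read_state(); print(s)
for n in ("scene","top","wrist"):
    m=bot.camera_model(n); print(n,m)
    cv2.imwrite(f"pics/{n}0.png",bot.read_camera(n)[:,:,::-1])
E
```

```text
pics
{'time': 0.0, 'q': array([ 1.27312079e+00,  2.64734046e-01,  1.60539649e+00,  1.63615002e-05,
        1.27368127e+00, -3.69196029e-02]), 'joint_vel': array([-0.00142172, -0.00085627, -0.00130962,  0.00067336, -0.0005643 ,
       -0.0023409 ]), 'joint_torque': array([ 2.26099573e-04, -5.15100288e+01, -3.67320478e+01, -4.97471956e-05,
        1.24716581e-02,  6.53225015e-05]), 'tool_pos': array([0.17393136, 0.65184295, 0.40336232]), 'tcp_rot': array([-0.40839223, -3.11454488,  0.00343265]), 'wrist_force': array([ 0.11604164,  0.05000374, -0.67174821]), 'torque': array([-0.01594722, -0.02079305, -0.00788052]), 'width': 0.9993263191752657}
scene {'intrinsics': array([[481.51373207,   0.        , 321.61402479],
       [  0.        , 481.51373207, 240.69444488],
       [  0.        ,   0.        ,   1.        ]]), 'k1': 0.0111209558976806, 'rvec': array([ 1.8343727 ,  1.67955333, -0.70868273]), 'tvec': array([ 0.03544118, -0.40227791,  1.25455294])}
top {'intrinsics': array([[485.32803065,   0.        , 319.23801021],
       [  0.        , 485.32803065, 239.27399236],
       [  0.        ,   0.        ,   1.        ]]), 'k1': 0.0036519801501388102, 'rvec': array([ 2.12724674, -2.10952521,  0.17238945]), 'tvec': array([-0.06443975,  0.65184371,  0.93977659])}
wrist {'intrinsics': array([[431.20285638,   0.        , 320.43963502],
       [  0.        , 431.20285638, 242.95263074],
       [  0.        ,   0.        ,   1.        ]]), 'k1': -0.013197581891698408, 'rvec': array([-2.30575184, -1.77175041, -0.24623494]), 'tvec': array([-0.67367711, -0.03572182,  0.3798913 ])}
```

View pics/scene0.png

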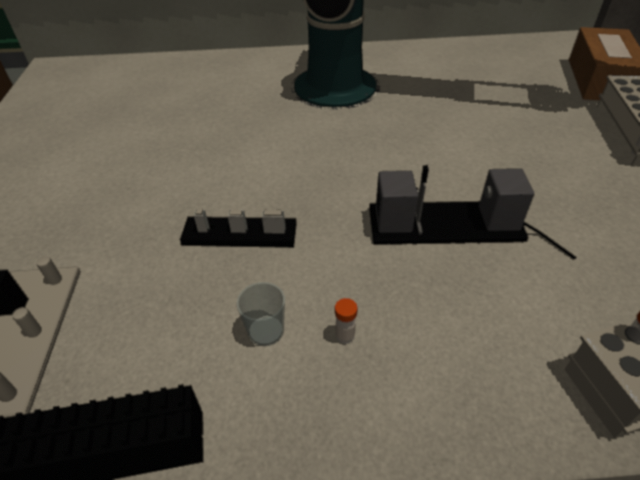

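View pics/top0.png

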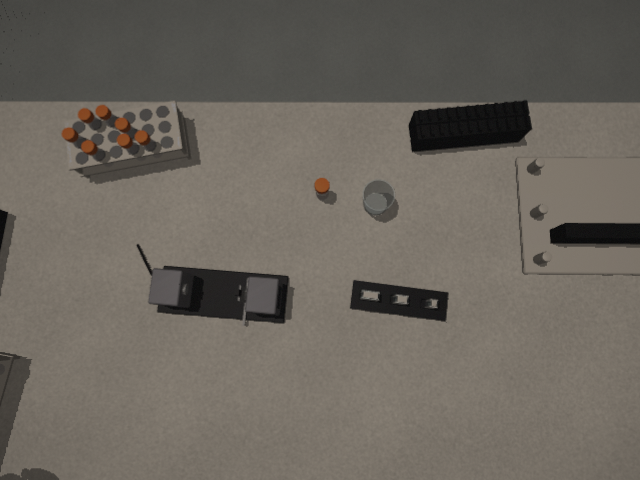

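View pics/wrist0.png

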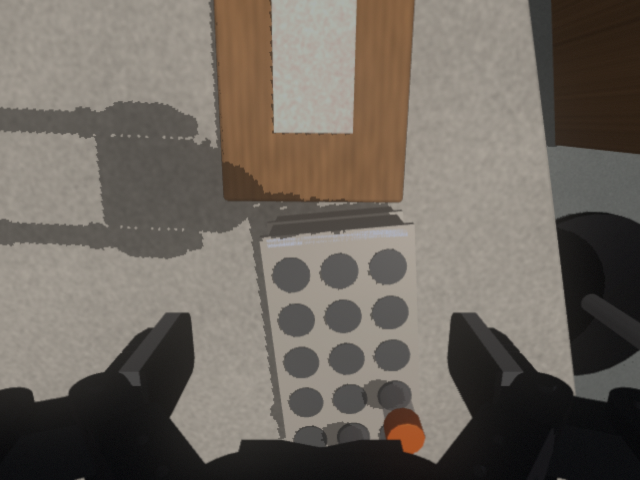

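The top view shows the bench at about (222,293) and the rack at about (400,300). The longest cell is in the rack's left slot at about (370,295). The vial is at (322,186) and the beaker at (378,197). Next I'll build helpers and measure these.

```bash
cat > h.py <<'E'
import numpy as np, cv2
from scipy.spatial.transform import Rotation as R
from workcell import bot
def px2ray(m,uv):
    K=m["intrinsics"];uv=np.atleast_2d(np.asarray(uv,float))
    d=np.array([m["k1"],0,0,0,0.])
    n=cv2.undistortPoints(uv.reshape(-1,1,2),K,d).reshape(-1,2)
    Rm=R.from_rotvec(m["rvec"]).as_matrix()
    C=-Rm.T@m["tvec"]
    return C,np.c_[n,np.ones(len(n))]@Rm
def onz(m,uv,z):
    C,d=px2ray(m,uv); return C+d*((z-C[2])/d[:,2])[:,None]
def proj(m,P):
    p,_=cv2.projectPoints(np.atleast_2d(np.asarray(P,float)),m["rvec"],m["tvec"],m["intrinsics"],np.array([m["k1"],0,0,0,0.])); return p.reshape(-1,2)
E
python3 - <<'E'
from h import *
m=bot.camera_model("top"); im=cv2.imread("pics/top0.png")
print("cam",px2ray(m,[320,240])[0])
for u in [(30,475),(322,186),(378,197)]: print(u,onz(m,[u],0)[0])
hsv=cv2.cvtColor(im,cv2.COLOR_BGR2HSV); g=im.max(2)
mask=((g<45)*255).astype(np.uint8)
for (x0,x1,y0,y1,z,n) in [(140,300,255,335,.014,'bench'),(340,460,270,330,.016,'rack')]:
    mm=np.zeros_like(mask); mm[y0:y1,x0:x1]=mask[y0:y1,x0:x1]
    cs,_=cv2.findContours(mm,cv2.RETR_EXTERNAL,cv2.CHAIN_APPROX_SIMPLE)
    c=max(cs,key=cv2.contourArea); print(n,cv2.contourArea(c))
    P=onz(m,c.reshape(-1,2),z)[:,:2]
    (ctr,sz,a)=cv2.minAreaRect((P*1000).astype(np.float32)); print(ctr,sz,a)
cv2.imwrite("pics/t_b.png",cv2.resize(im[250:340,140:300],None,fx=5,fy=5,interpolation=cv2.INTER_CUBIC))
cv2.imwrite("pics/t_r.png",cv2.resize(im[270:330,340:460],None,fx=6,fy=6,interpolation=cv2.INTER_CUBIC))
s=cv2.imread("pics/scene0.png")
cv2.imwrite("pics/s_b.png",cv2.resize(s[150:260,360:560],None,fx=4,fy=4,interpolation=cv2.INTER_CUBIC))
E
```

```text
cam [ 0.47299577 -0.07803695  1.04039318]
(30, 475) [0.17566414 0.52096952 0.        ]
(322, 186) [ 0.78352454 -0.06279258  0.        ]
(378, 197) [ 0.75888734 -0.1867727   0.        ]
bench 3726.5
(542.2640380859375, 144.27330017089844) (268.1192321777344, 98.83821868896484) 85.58967590332031
rack 2566.0
(531.76513671875, -225.64492797851562) (198.65052795410156, 58.93403625488281) 83.01982879638672
```

View pics/t_b.png

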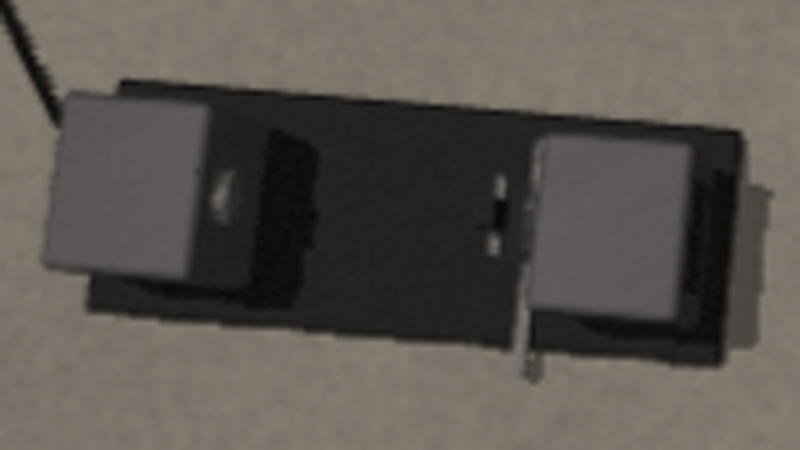

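View pics/t_r.png

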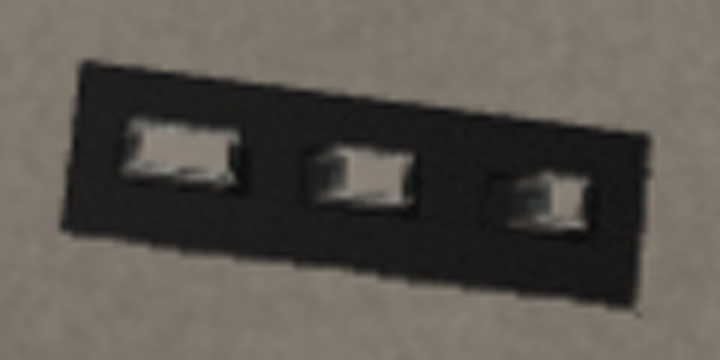

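View pics/s_b.png

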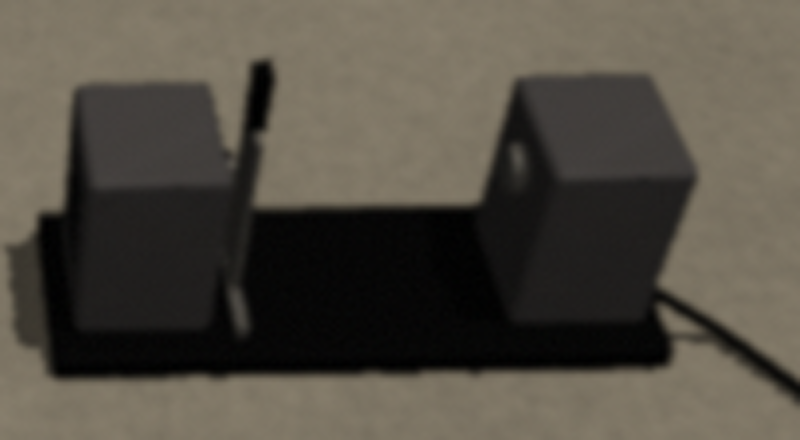

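```bash
cat >> h.py <<'E'
def tgt(grasp,yaw_jaw,s=None):
    """grasp point world, jaw(tool y) direction angle; returns shift cm, turn in tool axes from the measured pose"""
    s=s or bot.read_state()
    R0=R.from_rotvec(s["tcp_rot"])
    best=None
    for k in (0,np.pi):
        a=yaw_jaw+k; y=np.array([np.cos(a),np.sin(a),0]); z=np.array([0,0,-1.]); x=np.cross(y,z)
        Rt=R.from_matrix(np.c_[x,y,z]); d=(R0.inv()*Rt).as_rotvec()
        p=np.asarray(grasp)-0.155*z
        sh=R0.inv().apply(p-s["tool_pos"])*100
        print("jaw+%.0f"%np.degrees(k),"shift cm",sh.round(2),"turn",d.round(3),"q6",s["q"][5].round(2))
def grasp(s=None):
    s=s or bot.read_state(); M=R.from_rotvec(s["tcp_rot"]).as_matrix()
    return s["tool_pos"]+.155*M[:,2], M
E
cat > sc.py <<'E'
import numpy as np
class F:
    def __init__(s,x,y,yaw):
        s.o=np.array([x,y,0]);c,n=np.cos(yaw),np.sin(yaw);s.R=np.array([[c,-n,0],[n,c,0],[0,0,1]]);s.yaw=yaw
    def w(s,p): return np.asarray(p)@s.R.T+s.o
bench=F(.5423,.1443,np.radians(-4.41)); rack=F(.5318,-.2256,np.radians(-6.98))
E
python3 - <<'E'
from h import *; from sc import *
g,M=grasp(); print(g,M.round(3))
for n in("top","scene"):
    m=bot.camera_model(n); im=cv2.imread(f"pics/{n}0.png")
    P=[];C=[]
    for sy in(-1,1):
        P+=[bench.w([x,sy*y,.1]) for x in(-.035,.035) for y in(.065,.125)]
    P+=[bench.w([0,-.052,.13]),bench.w([0,0,.075])]
    P+=[bench.w([x,y,.014]) for x in(-.05,.05) for y in(-.135,.135)]
    P+=[rack.w([x,y,.016]) for x in(-.03,.03) for y in(-.1,.1)]
    P+=[rack.w([x,.064+y,.053]) for x in(-.008,.008) for y in(-.018,.018)]
    p=proj(m,P); lo=p.min(0)-20; hi=p.max(0)+20
    f=800/(hi-lo)[0]; x0,y0=lo.astype(int);x1,y1=hi.astype(int)
    v=cv2.resize(im[y0:y1,x0:x1],None,fx=f,fy=f,interpolation=cv2.INTER_CUBIC)
    for q in p: cv2.circle(v,tuple(((q+.5-[x0,y0])*f).astype(int)),3,(0,0,255),1)
    cv2.imwrite(f"pics/{n}_ov.png",v[:600,:800])
tgt(bench.w([0,-.05,.30]),bench.yaw)
E
```

```text
[0.17391065 0.65165966 0.24858887] [[-0.966  0.258 -0.001]
 [ 0.258  0.966 -0.002]
 [ 0.    -0.002 -1.   ]]
jaw+0 shift cm [-49.59 -44.47  -5.06] turn [-2.000e-03  1.000e-03  1.387e+00] q6 -0.04
jaw+180 shift cm [-49.59 -44.47  -5.06] turn [-1.000e-03 -2.000e-03 -1.755e+00] q6 -0.04
```

View pics/top_ov.png

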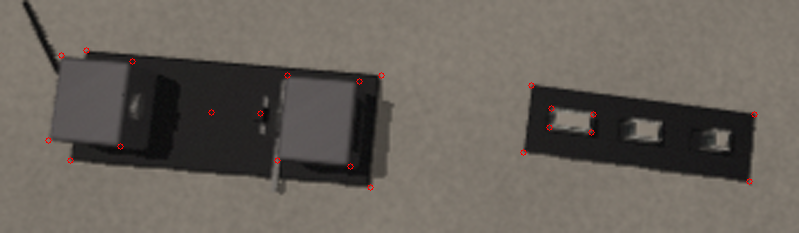

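View pics/scene_ov.png

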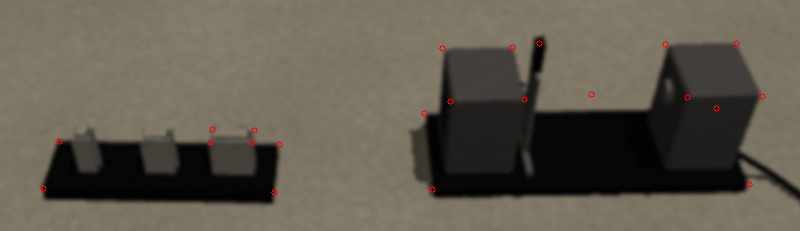

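```bash
python3 -m jog '[[[0,-4.1,-3.7,0,0,0,0.12],[0,-8.3,-7.4,0,0,0,0.24],[0,-12.4,-11.1,0,0,0,0.36],[0,-16.5,-14.8,0,0,0,0.48],[0,-20.7,-18.5,0,0,0,0.6],[0,-24.8,-22.2,0,0,0,0.72],[0,-28.9,-25.9,0,0,0,0.84],[0,-33.1,-29.6,0,0,0,0.96],[0,-37.2,-33.3,0,0,0,1.08],[0,-41.3,-37.0,0,0,0,1.2],[0,-45.5,-40.7,0,0,0,1.32],[0,-49.6,-44.5,0,0,0,1.387]]]' 20
python3 -m jog '[[[0.3,0,0,0,0,0,0],[0.3,0,0,0,0,0,0],[0.3,0,0,0,0,0,0]]]'
python3 - <<'E'
from h import *; from sc import *
print(grasp()); tgt(bench.w([0,-.05,.30]),bench.yaw)
m=bot.camera_model("wrist");cv2.imwrite("pics/w1.png",bot.read_camera("wrist")[:,:,::-1])
np.save("w1.npy",m,allow_pickle=True); print(px2ray(m,[320,240]))
E
```

```text
time: 1.65
tool_pos: [0.5392, 0.0926, 0.4045]
tcp_rot: [-2.308, -2.131, -0.0]
wrist_force: [0.7, -0.3, 0.1]
width: 0.997
time: 2.02
tool_pos: [0.5379, 0.0954, 0.4045]
tcp_rot: [-2.303, -2.136, 0.0]
wrist_force: [-1.1, -0.3, -0.3]
width: 0.703
(array([0.53779108, 0.09540444, 0.24946936]), array([[ 7.52166054e-02,  9.97167026e-01, -6.19596172e-04],
       [ 9.97167188e-01, -7.52164347e-02,  2.94400276e-04],
       [ 2.46962432e-04, -6.39984762e-04, -9.99999765e-01]]))
jaw+0 shift cm [-0.09  0.06 -5.05] turn [-0.001 -0.     0.002] q6 0.2
jaw+180 shift cm [-0.09  0.06 -5.05] turn [ 0.00e+00 -1.00e-03 -3.14e+00] q6 0.2
(array([0.54233458, 0.16518625, 0.374112  ]), array([[-0.02063951, -0.26819384, -0.96316873]]))
```

View pics/w1.png

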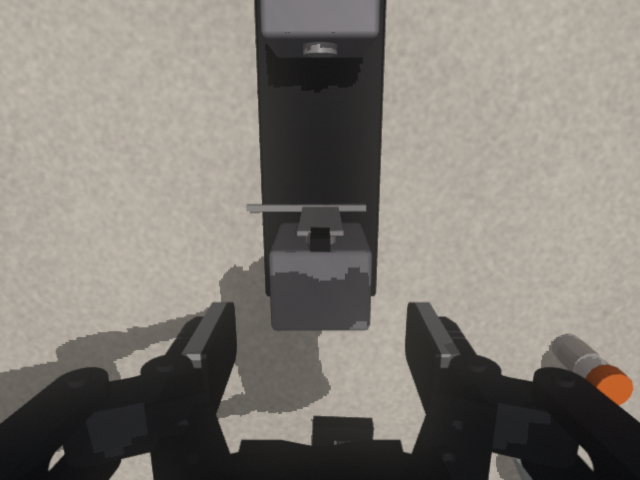

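The wrist view shows the base plate with edges at about columns 262–383. The -y housing top spans rows 260–330, the tab top is at about (320,240), and the far housing front edge is at row 40. I'll measure precisely.

```bash
python3 - <<'E'
from h import *; from sc import *
m=np.load("w1.npy",allow_pickle=True).item(); im=cv2.imread("pics/w1.png"); g=im.max(2).astype(int)
# plate side edges: rows 110..190
L=[];Rr=[]
for r in range(95,195,5):
    w=g[r]; d=np.where(w[200:450]<75)[0]+200
    L.append((d.min()-.5,r));Rr.append((d.max()+.5,r))
lw=onz(m,L,.014);rw=onz(m,Rr,.014)
def fit(P):
    k=np.polyfit(P[:,1],P[:,0],1); return k
a,b=fit(lw),fit(rw); print("yaw",np.degrees(-np.arctan([a[0],b[0]])),"x at y=.144",np.polyval(a,.1443),np.polyval(b,.1443))
cv2.imwrite("pics/w1z.png",cv2.resize(im[190:340,230:410],None,fx=4,fy=4,interpolation=cv2.INTER_NEAREST))
print("pred tab top",proj(m,[bench.w([x,y,.13]) for x in(-.006,.006) for y in(-.056,-.048)]).round(1))
print("pred hous",proj(m,[bench.w([x,y,.1]) for x in(-.035,.035) for y in(-.125,-.065)]).round(1))
print("pred hous+",proj(m,[bench.w([x,y,.1]) for x in(-.035,.035) for y in(.065,)]).round(1))
print(g[200:260:1,320])
print(g[236,290:350]); print(g[0:60:1,300])
E
```

```text
yaw [-4.2841899  -4.11005325] x at y=.144 0.4913476068060232 0.589889939234205
pred tab top [[312.5 254. ]
 [312.5 241.1]
 [332.7 254.1]
 [332.9 241.1]]
pred hous [[272.4 334.6]
 [269.8 253.3]
 [371.7 334.7]
 [374.9 253.5]]
pred hous+ [[263.1  41. ]
 [382.8  41.3]]
[ 37  36  35  43  65 102 104  81  71  71  70  70  71  71  70  70  70  70
  69  70  69  70  69  69  70  70  69  52  31  28  29  26  27  27  28  28
  28  29  31  34  37  36  37  35  37  36  36  37  36  37  38  55  84 101
 103 105 108 110 110 110]
[63 63 63 62 61 61 63 71 72 72 74 73 72 72 74 77 85 77 68 64 40 31 29 29
 29 29 27 30 28 29 28 29 27 29 28 27 28 29 29 37 65 89 89 85 81 77 67 65
 65 65 66 67 65 63 61 61 62 62 62 62]
[126 125 125 125 125 126 125 125 124 125 125 125 125 125 125 126 126 125
 125 125 124 127 126 126 126 125 125 124 125 125 123 117 107 100  91  81
  72  61  51  46  45  44  44  44  44  44  43  43  44  43  43  43  43  44
  44  45  43  37  27  27]
```

View pics/w1z.png

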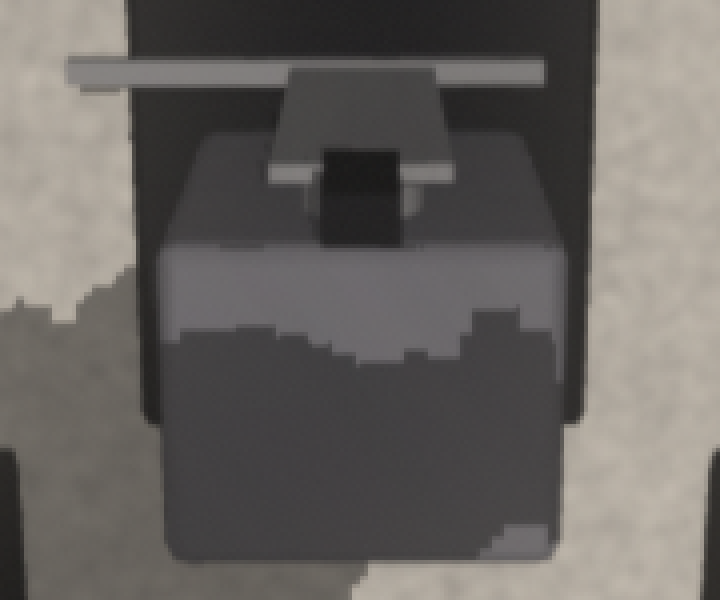

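```bash
python3 -m jog '[[[0.4,0.05,-0.1,4,0,0,0],[0.5,0.05,-0.1,8,0,0,0],[0.5,0.05,-0.1,11,0,0,0],[0.5,0.05,-0.1,12.5,0,0,0],[0.5,0.05,-0.1,12.5,0,0,0]]]' 20
python3 - <<'E'
from h import *; from sc import *
print(grasp()[0],bot.read_state()["width"])
m=bot.camera_model("wrist");cv2.imwrite("pics/w2.png",bot.read_camera("wrist")[:,:,::-1])
E
```

```text
time: 2.7
tool_pos: [0.5369, 0.0955, 0.2789]
tcp_rot: [-2.303, -2.135, 0.003]
wrist_force: [0.2, 0.0, -0.8]
width: 0.495
[0.53663291 0.0954816  0.12389082] 0.49482096293089767
```

View pics/w2.png

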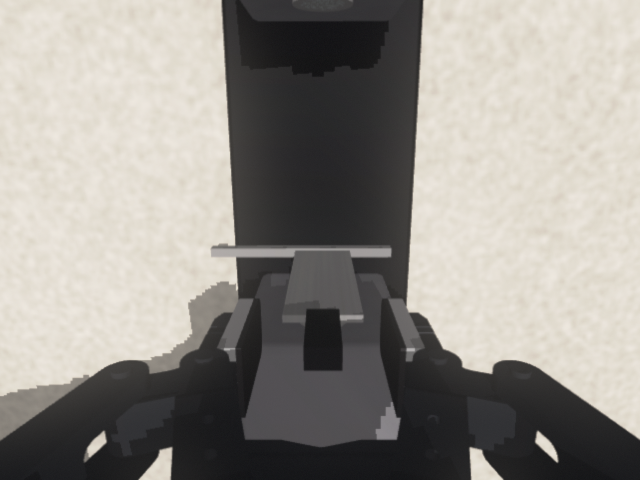

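The tab (columns 303–342) stands centred between the pads (about columns 260 and 388). I'll close on it.

```bash
python3 -m jog '[[[1,0,0,0,0,0,0],[1,0,0,0,0,0,0],[1,0,0,0,0,0,0],[1,0,0,0,0,0,0],[1,0,0,0,0,0,0]]]' 20
python3 -m jog '[[[1,0,-0.5,0,0,0,0],[1,0,-1,0,0,0,0],[1,0,-1.5,0,0,0,0],[1,0,-2,0,0,0,0],[1,0,-2.4,0,0,0,0],[1,0,-2.7,0,0,0,0],[1,0,-2.7,0,0,0,0]]]' 20
python3 - <<'E'
from h import *; from sc import *
print(grasp()[0],bot.read_state()["width"])
E
```

```text
time: 3.38
tool_pos: [0.5375, 0.0951, 0.2815]
tcp_rot: [-2.305, -2.134, -0.001]
wrist_force: [-3.7, 1.1, 5.7]
width: 0.134
time: 4.25
tool_pos: [0.5112, 0.0971, 0.2814]
tcp_rot: [2.304, 2.133, 0.004]
wrist_force: [0.9, 0.5, 7.0]
width: 0.13
[0.51175572 0.09714236 0.12642224] 0.13007425299877845
```

```bash
python3 -m jog '[[[1,0,-0.2,0,0,0,0],[1,0,-0.4,0,0,0,0],[1,0,-0.4,0,0,0,0]]]' 20
python3 -m jog '[[[1,0,-0.15,0,0,0,0],[1,0,-0.3,0,0,0,0],[1,0,-0.3,0,0,0,0]]]' 20
python3 - <<'E'
from h import *; from sc import *
print(grasp()[0],bot.read_state()["width"])
m=bot.camera_model("wrist");cv2.imwrite("pics/w3.png",bot.read_camera("wrist")[:,:,::-1])
E
```

```text
time: 4.62
tool_pos: [0.5074, 0.0974, 0.2814]
tcp_rot: [2.304, 2.133, 0.005]
wrist_force: [0.3, 0.1, 6.3]
width: 0.137
time: 5.0
tool_pos: [0.5046, 0.0976, 0.2814]
tcp_rot: [2.303, 2.133, 0.005]
wrist_force: [2.0, -0.6, 5.0]
width: 0.134
[0.50531922 0.097634   0.12640533] 0.1336348278508934
```

View pics/w3.png

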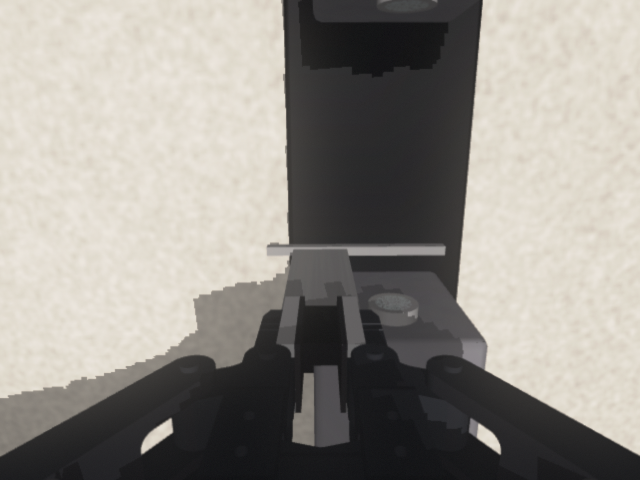

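The shutter has moved about 32 mm and the lens is uncovered at (393,305). I'll pull on to feel the stop.

```bash
python3 -m jog '[[[1,0,-0.15,0,0,0,0],[1,0,-0.15,0,0,0,0]]]' 20
python3 -m jog '[[[1,0,-0.2,0,0,0,0],[1,0,-0.2,0,0,0,0]]]' 20
python3 - <<'E'
from h import *; from sc import *
s=bot.read_state();print(grasp()[0],s["width"],s["wrist_force"])
E
```

```text
time: 5.3
tool_pos: [0.504, 0.0976, 0.2815]
tcp_rot: [2.302, 2.131, 0.009]
wrist_force: [6.0, -1.1, 2.2]
width: 0.134
time: 5.55
tool_pos: [0.5032, 0.0976, 0.2815]
tcp_rot: [2.299, 2.129, 0.013]
wrist_force: [11.3, -0.3, -2.1]
width: 0.133
[0.50490996 0.09766155 0.12652872] 0.13255294642221296 [11.28600985 -0.27117541 -2.08021733]
```

```bash
python3 -m jog '[[[0.5,0,0,0,0,0,0],[0.5,0,0,0,0,0,0],[0.5,0,0.2,0,0,0,0],[0.5,0,0.2,0,0,0,0],[0.5,0,0.2,-4,0,0,0],[0.5,0,0.2,-9,0,0,0],[0.5,0,0.2,-12,0,0,0],[0.5,0,0.2,-12,0,0,0]]]' 20
python3 - <<'E'
from h import *; from sc import *
s=bot.read_state();print(grasp(),s["width"],s["wrist_force"])
m=bot.camera_model("wrist");cv2.imwrite("pics/w4.png",bot.read_camera("wrist")[:,:,::-1]); np.save("w4.npy",m,allow_pickle=True)
tgt(rack.w([0,.064-.06,.25]),rack.yaw)
tgt(rack.w([0,.064,.25]),rack.yaw)
E
```

```text
time: 6.55
tool_pos: [0.5032, 0.0978, 0.403]
tcp_rot: [2.303, 2.132, 0.008]
wrist_force: [0.5, 0.3, -0.2]
width: 0.5
(array([0.50414763, 0.0979746 , 0.24801083]), array([[ 7.68378515e-02,  9.97023282e-01,  6.36545635e-03],
       [ 9.97042584e-01, -7.68453288e-02,  9.38181770e-04],
       [ 1.42454465e-03,  6.27454318e-03, -9.99979300e-01]])) 0.5002918936776116 [ 0.46524891  0.2841275  -0.20233662]
jaw+0 shift cm [-31.61   5.44  -0.44] turn [ 0.002 -0.001  0.045] q6 0.22
jaw+180 shift cm [-31.61   5.44  -0.44] turn [ 1.000e-03  4.000e-03 -3.097e+00] q6 0.22
jaw+0 shift cm [-25.61   5.7   -0.43] turn [ 0.002 -0.001  0.045] q6 0.22
jaw+180 shift cm [-25.61   5.7   -0.43] turn [ 1.000e-03  4.000e-03 -3.097e+00] q6 0.22
```

View pics/w4.png

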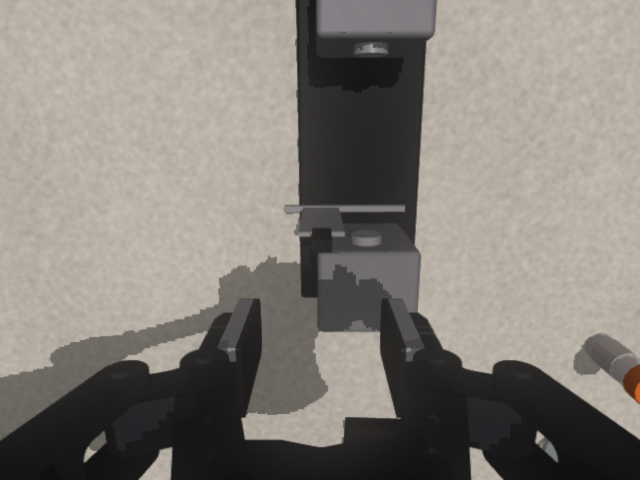

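```bash
python3 -m jog '[[[0.5,-4.3,0.9,0,0,0,0.01],[0.5,-8.6,1.9,0,0,0,0.02],[0.5,-12.9,2.8,0,0,0,0.03],[0.5,-17.2,3.8,0,0,0,0.04],[0.5,-21.5,4.8,0,0,0,0.045],[0.5,-24.5,5.5,0,0,0,0.045],[0.5,-25.6,5.7,0,0,0,0.045],[0.5,-25.6,5.7,0,0,0,0.045],[0.5,-25.6,5.7,0,0,0,0.045]]]' 20
python3 - <<'E'
from h import *; from sc import *
m=np.load("w4.npy",allow_pickle=True).item(); im=cv2.imread("pics/w4.png")
print("tab",onz(m,[(311.5,240),(332,240)],.13)); b=F(.5407,.1458,np.radians(-4.25)); print(b.w([-.032,-.052,.13]), proj(m,[b.w([-.032,-.052,.13])]))
s=bot.read_state();print(grasp(s),s["width"],s["wrist_force"])
m=bot.camera_model("wrist");cv2.imwrite("pics/w5.png",bot.read_camera("wrist")[:,:,::-1]); np.save("w5.npy",m,allow_pickle=True)
print(proj(m,[rack.w([x,.064+y,z]) for z in(.053,) for x in(-.008,.008) for y in(-.018,.018)]))
E
```

```text
time: 7.72
tool_pos: [0.5391, -0.1609, 0.399]
tcp_rot: [-2.351, -2.082, 0.0]
wrist_force: [0.3, -0.2, -0.8]
width: 0.498
tab [[0.4993754  0.10065667 0.13      ]
 [0.51131673 0.09971035 0.13      ]]
[0.50493435 0.09631446 0.13      ] [[321.55387906 246.38664482]]
(array([ 0.53891583, -0.16078616,  0.24402155]), array([[ 1.20873498e-01,  9.92667264e-01, -1.14034333e-03],
       [ 9.92667590e-01, -1.20872443e-01,  9.53422218e-04],
       [ 8.08594941e-04, -1.24722535e-03, -9.99998895e-01]])) 0.49848369679909177 [ 0.28438764 -0.20682089 -0.81762917]
[[311.80195194 241.360594  ]
 [311.56445848 194.40419371]
 [332.83428318 241.37227224]
 [333.24756153 194.41718234]]
```

View pics/w5.png

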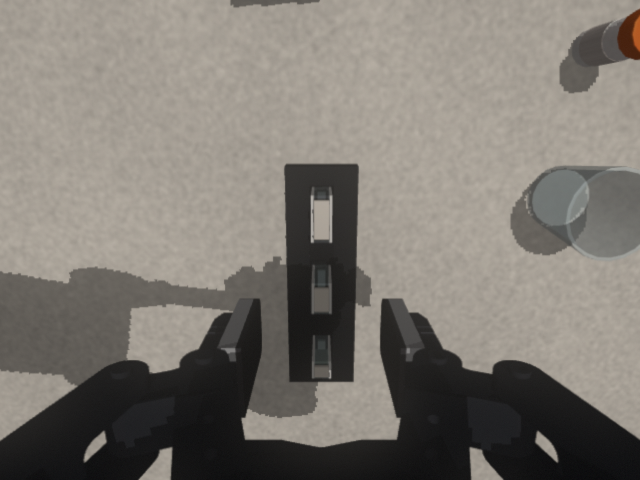

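```bash
python3 - <<'E'
from h import *; from sc import *
m=np.load("w5.npy",allow_pickle=True).item(); im=cv2.imread("pics/w5.png"); g=im.max(2).astype(int)
L=[];Rr=[]
for r in list(range(180,255,5)):
    d=np.where(g[r,240:400]<60)[0]+240
    L.append((d.min()-.5,r));Rr.append((d.max()+.5,r))
lw=onz(m,L,.016);rw=onz(m,Rr,.016)
a=np.polyfit(lw[:,1],lw[:,0],1);b=np.polyfit(rw[:,1],rw[:,0],1)
print("yaw",np.degrees(-np.arctan([a[0],b[0]])),"x at slot y",np.polyval(a,-.162),np.polyval(b,-.162))
print("rows",g[155:172,300],g[155:172,340]); print(onz(m,[(320,164.5)],.016), rack.w([0,.1,.016]))
cv2.imwrite("pics/w5z.png",cv2.resize(im[160:260,280:365],None,fx=6,fy=6,interpolation=cv2.INTER_NEAREST))
E
```

```text
yaw [-7.07175141 -6.77341751] x at slot y 0.5091322619748156 0.5680130611824206
rows [165 165 164 164 163 164 164 162 133  80  55  53  55  55  56  55  54] [165 165 165 165 166 167 166 163 134  81  55  54  55  55  55  56  54]
[[ 0.54217393 -0.12594431  0.016     ]] [ 0.54395229 -0.12634114  0.016     ]
```

View pics/w5z.png

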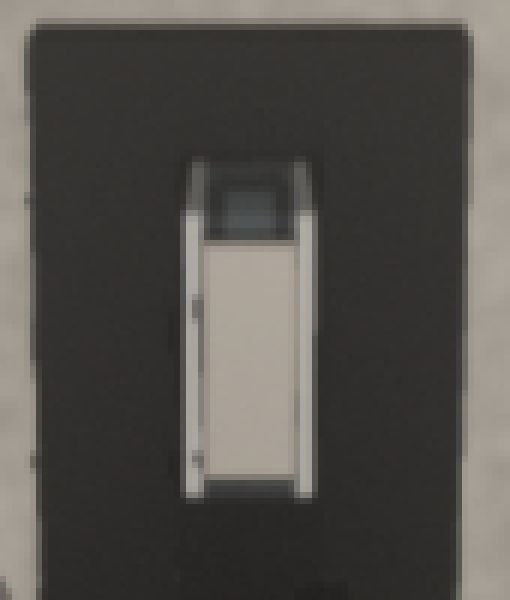

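The cell top is at columns 310–333, rows 195–243, so the cell sits at about (0.539, -0.1625), in line with slot +64 mm. Descending.

```bash
python3 -m jog '[[[0.5,-0.15,0,4,0,0,0],[0.5,-0.15,0,9,0,0,0],[0.5,-0.15,0,14,0,0,0],[0.5,-0.15,0,17,0,0,0],[0.5,-0.15,0,19,0,0,0],[0.5,-0.15,0,20.3,0,0,0],[0.5,-0.15,0,20.3,0,0,0],[0.5,-0.15,0,20.3,0,0,0]]]' 20
python3 - <<'E'
from h import *; from sc import *
s=bot.read_state();print(grasp(s),s["width"],s["wrist_force"])
m=bot.camera_model("wrist");cv2.imwrite("pics/w6.png",bot.read_camera("wrist")[:,:,::-1]); np.save("w6.npy",m,allow_pickle=True)
E
```

```text
time: 8.78
tool_pos: [0.5398, -0.1634, 0.1978]
tcp_rot: [2.351, 2.081, 0.001]
wrist_force: [-0.1, -0.2, 0.2]
width: 0.501
(array([ 0.54004673, -0.16350372,  0.04275164]), array([[ 1.21310137e-01,  9.92613132e-01,  1.73789290e-03],
       [ 9.92614585e-01, -1.21309291e-01, -5.84731640e-04],
       [-3.69589749e-04,  1.79599171e-03, -9.99998319e-01]])) 0.5013626025036019 [-0.10565153 -0.23531484  0.20182027]
```

View pics/w6.png

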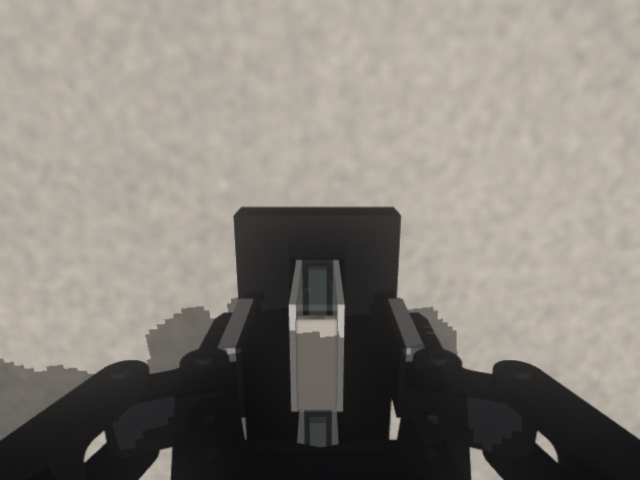

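```bash
python3 - <<'E'
from h import *; from sc import *
im=cv2.imread("pics/w6.png"); m=np.load("w6.npy",allow_pickle=True).item()
cv2.imwrite("pics/w6z.png",cv2.resize(im[250:450,230:410],None,fx=4,fy=4,interpolation=cv2.INTER_NEAREST)[:600*2:1][:800])
print(onz(m,[(290,305),(344,305),(290,410),(344,410)],.053))
for i in range(2): print(grasp()[0])
E
```

```text
[[ 0.53294336 -0.1439604   0.053     ]
 [ 0.54837549 -0.14586875  0.053     ]
 [ 0.52793367 -0.17910723  0.053     ]
 [ 0.5446111  -0.18118527  0.053     ]]
[ 0.54021129 -0.16367237  0.04297611]
[ 0.54021129 -0.16367237  0.04297611]
```

View pics/w6z.png

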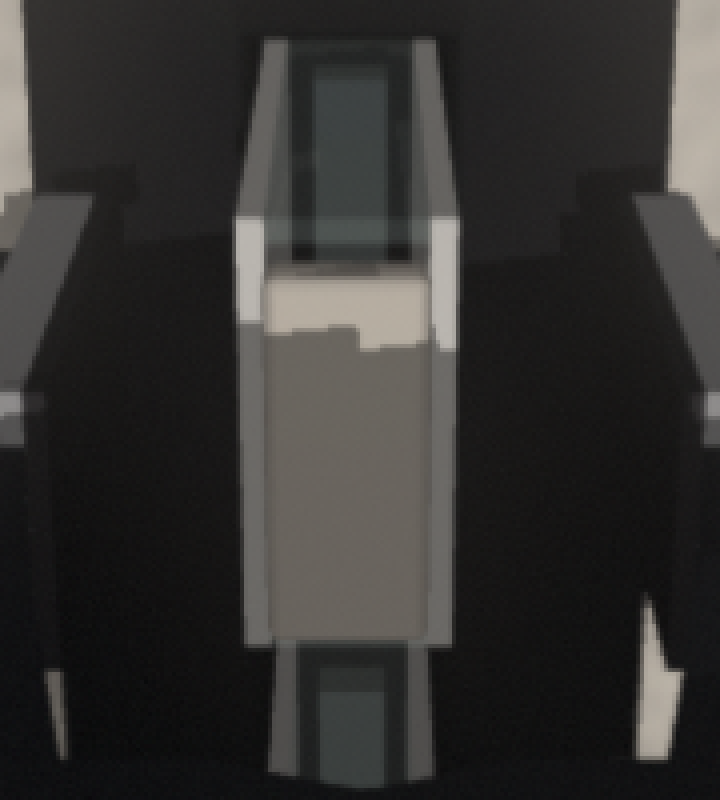

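The cell (columns 290–344) sits 1.2 to 1.5 mm to the -x side of the jaw centre. I'll correct that, go slightly lower and close.

```bash
python3 -m jog '[[[0.5,0.1,-0.14,0.35,0,0,0],[0.5,0.1,-0.14,0.35,0,0,0],[0.6,0.1,-0.14,0.35,0,0,0],[1,0.1,-0.14,0.35,0,0,0],[1,0.1,-0.14,0.35,0,0,0],[1,0.1,-0.14,0.35,0,0,0],[1,0.1,-0.14,0.35,0,0,0],[1,0.1,-0.14,0.35,0,0,0]]]' 25
python3 - <<'E'
from h import *; from sc import *
s=bot.read_state();print(grasp(s),s["width"],s["wrist_force"])
m=bot.camera_model("wrist");cv2.imwrite("pics/w7.png",bot.read_camera("wrist")[:,:,::-1]); np.save("w7.npy",m,allow_pickle=True)
E
```

```text
time: 9.82
tool_pos: [0.538, -0.1624, 0.1933]
tcp_rot: [2.353, 2.082, 0.0]
wrist_force: [0.3, -0.2, 2.0]
width: 0.179
(array([ 0.53805786, -0.16242808,  0.03832189]), array([[ 1.21770786e-01,  9.92558177e-01,  3.75395549e-04],
       [ 9.92558240e-01, -1.21770726e-01, -1.76595436e-04],
       [-1.29569055e-04,  3.94106110e-04, -9.99999914e-01]])) 0.17877599756815576 [ 0.25061964 -0.22237678  2.01626021]
```

View pics/w7.png

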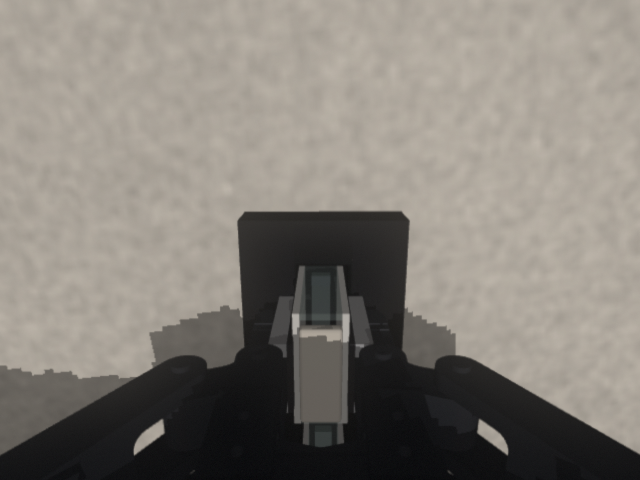

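```bash
python3 -m jog '[[[1,0,0,-0.5,0,0,0],[1,0,0,-1,0,0,0],[1,0,0,-1.8,0,0,0],[1,0,0,-4,0,0,0],[1,0,0,-7,0,0,0],[1,0,0,-10.5,0,0,0],[1,0,0,-14,0,0,0],[1,0,0,-17,0,0,0],[1,0,0,-19,0,0,0],[1,0,0,-19.5,0,0,0],[1,0,0,-19.5,0,0,0]]]' 25
python3 - <<'E'
from h import *; from sc import *
s=bot.read_state();print(grasp(s)[0],s["width"],s["wrist_force"])
m=bot.camera_model("wrist");cv2.imwrite("pics/w8.png",bot.read_camera("wrist")[:,:,::-1]); np.save("w8.npy",m,allow_pickle=True)
b=F(.5407,.1458,np.radians(-4.25)); tgt(b.w([0,0,.235]),b.yaw)
E
```

```text
time: 11.25
tool_pos: [0.5376, -0.1622, 0.3876]
tcp_rot: [-2.352, -2.081, 0.001]
wrist_force: [0.7, -0.3, 0.8]
width: 0.183
[ 0.53747958 -0.16219264  0.23259406] 0.183217606289629 [ 0.73102403 -0.30547754  0.84534656]
jaw+0 shift cm [30.61 -3.42 -0.29] turn [-0.002 -0.001 -0.048] q6 -0.22
jaw+180 shift cm [30.61 -3.42 -0.29] turn [-1.000e-03  3.000e-03  3.094e+00] q6 -0.22
```

View pics/w8.png

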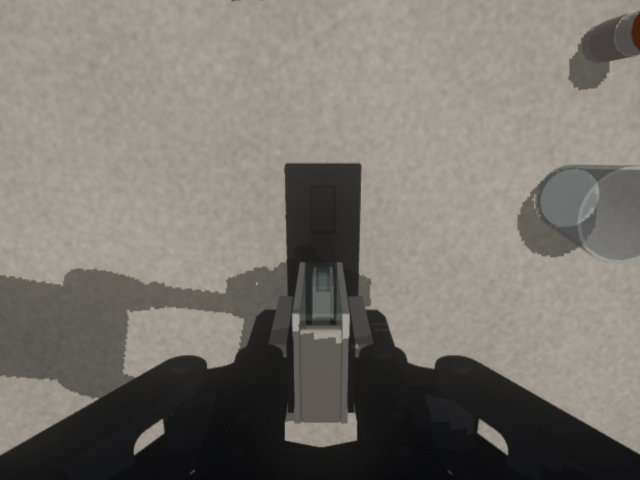

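The cell is in the jaws (top edge at rows 315–422, columns 293–350) and the slot at (322,208) is empty. Carrying it over the gap.

```bash
python3 -m jog '[[[1,2.5,-0.3,0,0,0,-0.005],[1,6.5,-0.7,0,0,0,-0.01],[1,11,-1.2,0,0,0,-0.015],[1,15.5,-1.7,0,0,0,-0.02],[1,20,-2.2,0,0,0,-0.03],[1,24.5,-2.7,0,0,0,-0.04],[1,28,-3.1,0,0,0,-0.048],[1,30,-3.35,0,0,0,-0.048],[1,30.6,-3.4,0,0,0,-0.048],[1,30.6,-3.4,0,0,0,-0.048],[1,30.6,-3.4,0,0,0,-0.048],[1,30.6,-3.4,0,0,0,-0.048]]]' 25
python3 - <<'E'
from h import *; from sc import *
s=bot.read_state();print(grasp(s)[0],s["width"],s["wrist_force"])
m=bot.camera_model("wrist");cv2.imwrite("pics/w9.png",bot.read_camera("wrist")[:,:,::-1]); np.save("w9.npy",m,allow_pickle=True)
for n in ("top","scene"): cv2.imwrite(f"pics/{n}9.png",bot.read_camera(n)[:,:,::-1])
b=F(.5407,.1458,np.radians(-4.25)); tgt(b.w([0,0,.0835]),b.yaw)
for n in "678":
    im=cv2.imread(f"pics/w{n}.png"); g=im.max(2).astype(int); print(n,g[300:330,297],g[300:330,345],g[405:430,320],g[405:430,297])
E
```

```text
time: 12.8
tool_pos: [0.5415, 0.1446, 0.3883]
tcp_rot: [2.303, 2.136, -0.0]
wrist_force: [-0.6, -0.2, -0.6]
width: 0.183
[0.5414985  0.14455972 0.23325815] 0.18331446701910695 [-0.5969751  -0.22318688 -0.55393569]
jaw+0 shift cm [ 0.08 -0.08 14.98] turn [ 0.     0.    -0.001] q6 0.29
jaw+180 shift cm [ 0.08 -0.08 14.98] turn [ 0.    -0.     3.141] q6 0.29
6 [ 78  78  78  78  86  96  99  99  98  99  91  82  75  73  72  74  82  92
  98 115 139 156 160 161 161 161 160 160 160 159] [33 37 38 40 48 55 58 57 57 52 49 48 46 48 46 47 43 41 40 42 41 42 41 41
 40 37 31 31 33 34] [105 105 104 104  94  70  53  39  35  34  36  39  47  49  50  48  48  50
  63  64  64  65  65  64  64] [ 89  89  95 101  99  89  63  33  18  20  17  17  20  18  21  19  21  21
  24  25  24  25  25  30  31]
7 [ 96  96  97  95  97  96  95  96  95  95  96  96  99 124 159 174 176 176
 176 175 176 176 175 176 176 176 172 144 117 113] [ 95  96  95  96  95  95  96  96  96  95  95  96  99 123 159 173 175 176
 175 176 176 175 176 176 177 176 175 176 175 175] [100  99 100 100 100 100  99  98  99  99  98  99  99  99  98  98  91  71
  51  37  40  45  46  47  45] [101 102 102 101 102 101 101 102 101 101 101 100 100 100 101 101 101  97
  61  25  18  19  16  18  17]
8 [ 90  90  90  90  90  89  89  89  83  76  73  74  87 114 147 161 163 163
 163 163 164 162 162 163 158 156 159 162 162 162] [ 91  91  90  91  91  92  90  91  91  91  90  85  89 115 147 161 164 162
 163 163 163 163 163 163 164 163 164 163 163 163] [ 93  92  93  92  93  93  93  92  93  93  93  93  94  93  93  93  91 116
 150 154 153 151 148 149 150] [ 94  94  94  94  94  94  94  94  95  94  95  94  94  94  94  94  94  98
 123 148 152 153 152 152 152]
```

View pics/w9.png

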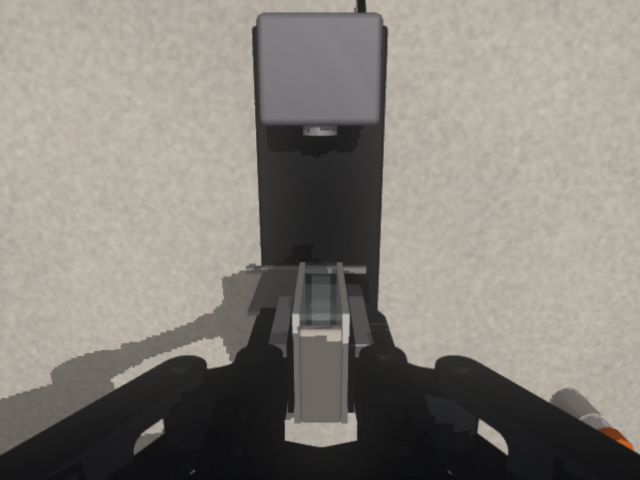

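View pics/scene9.png

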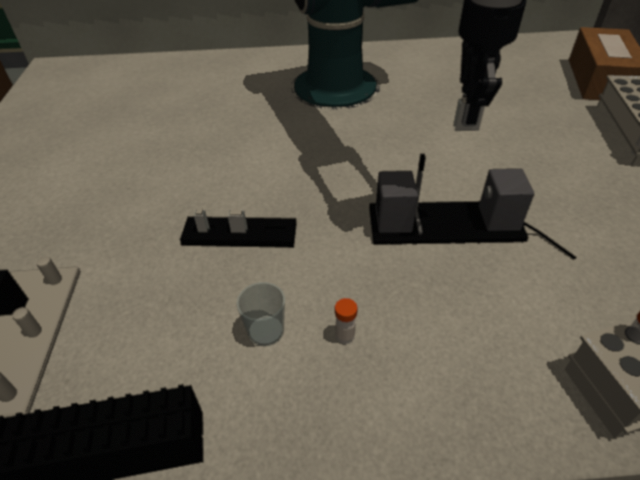

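```bash
python3 - <<'E'
from h import *; from sc import *
m7=np.load("w7.npy",allow_pickle=True).item()
im=cv2.imread("pics/w8.png"); g=im.max(2).astype(int)
print("cols",g[360,285:300],g[360,342:358])
# cell in camera frame using w7 world: top z .053
c=onz(m7,[(321,313.3),(321,422.7)],.053); print("cell top ends",c, "len",np.linalg.norm(c[1]-c[0]))
def cam(m,P): return R.from_rotvec(m["rvec"]).apply(P)+m["tvec"]
print("cell cam",cam(m7,c))
m8=np.load("w8.npy",allow_pickle=True).item()
m=np.load("w9.npy",allow_pickle=True).item(); im=cv2.imread("pics/w9.png"); g=im.max(2).astype(int)
L=[];Rr=[]
for r in range(170,258,5):
    d=np.where(g[r,200:450]<75)[0]+200
    L.append((d.min()-.5,r));Rr.append((d.max()+.5,r))
lw=onz(m,L,.014);rw=onz(m,Rr,.014)
a=np.polyfit(lw[:,1],lw[:,0],1);b=np.polyfit(rw[:,1],rw[:,0],1)
print("yaw",np.degrees(-np.arctan([a[0],b[0]])),"x at y=.146",np.polyval(a,.146),np.polyval(b,.146))
# housing top
print(g[5:22,320],g[110:140,300],g[70,250:265],g[70,375:392])
E
python3 - <<'E'
import cv2
im=cv2.imread("pics/w9.png");cv2.imwrite("pics/w9z.png",cv2.resize(im[0:150,240:400],None,fx=4,fy=4,interpolation=cv2.INTER_NEAREST))
E
```

```text
cols [29 29 27 29 29 30 30 29 50 90 95 95 95 92 82] [84 94 95 96 95 88 46 31 31 29 30 31 30 29 30 30]
cell top ends [[ 0.53972848 -0.14447619  0.053     ]
 [ 0.53534497 -0.18032979  0.053     ]] len 0.0361205786308458
cell cam [[0.00015601 0.0195854  0.1200089 ]
 [0.00016929 0.05430447 0.12997294]]
yaw [-4.24730376 -4.09226819] x at y=.146 0.4914848415337132 0.5899859549350022
[179 180 181 182 183 183 178 138 107 108 112 118 123 130 132 133 132] [122 121 121 120 120 119 119 119 116 111 105  96  88  79  66  51  36  34
  33  34  34  34  35  34  33  33  34  34  33  33] [186 184 175 116  61  50  54  57  68  91 101 110 115 122 124] [128 122 117 109  99  83  63  58  56  49  58 115 179 186 186 186 184]
```

View pics/w9z.png

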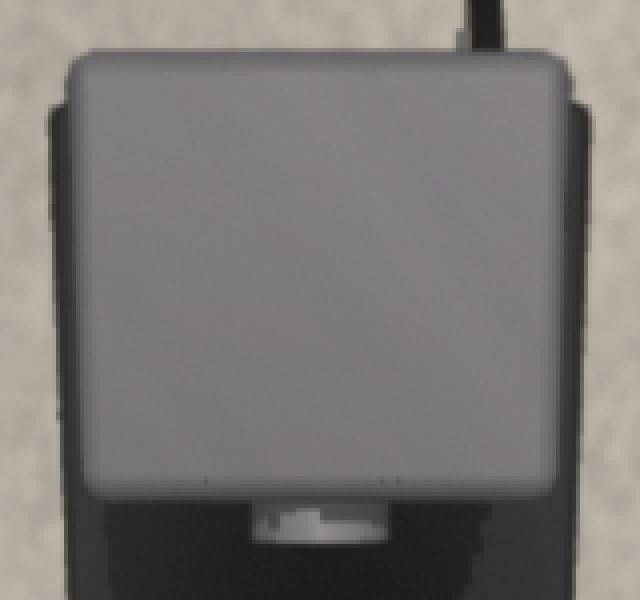

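```bash
python3 - <<'E'
from h import *; from sc import *
m=np.load("w9.npy",allow_pickle=True).item()
b=F(.5407,.1458,np.radians(-4.2))
def tob(P): return (P-b.o)@b.R*1000
print("housing inner edge",tob(onz(m,[(320,124.5)],.1)),"rear",tob(onz(m,[(320,12.2)],.1)),"lens tip",tob(onz(m,[(320,135.8)],.081)))
print("plate end",tob(onz(m,[(253.5,25.8),(387,25.8)],.014)))
print("house sides mid",tob(onz(m,[(259,70),(381.5,70)],.1)))
# cell now from camera frame
Rm=R.from_rotvec(m["rvec"])
c=Rm.inv().apply(np.array([[.00016,.0195854,.1200],[.00016,.0543,.12997]])-m["tvec"]); print("cell top ends world",c,"bench",tob(c), "mean",tob(c).mean(0))
m1=np.load("w1.npy",allow_pickle=True).item()
print("w1: -y housing inner",tob(onz(m1,[(320,250.5)],.1)),"rear",tob(onz(m1,[(320,330.3)],.1)),"far inner",tob(onz(m1,[(320,37)],.1)))
print("grasp",tob(grasp()[0]),np.degrees(np.arctan2(*grasp()[1][[1,0],1])))
E
```

```text
housing inner edge [[  0.3231805   65.94353822 100.        ]] rear [[  0.46111293 124.71335823 100.        ]] lens tip [[ 0.315637   58.91747211 81.        ]]
plate end [[-47.82632254 134.50057774  14.        ]
 [ 49.25855632 134.32533819  14.        ]]
house sides mid [[-33.70891453  95.48365981 100.        ]
 [ 34.78629899  95.35137105 100.        ]]
cell top ends world [[0.54235686 0.16262611 0.24793777]
 [0.53963685 0.12661075 0.24793467]] bench [[  0.42009696  16.90226567 247.93777275]
 [  0.34509389 -19.2155792  247.93467065]] mean [  0.38259542  -1.15665677 247.9362217 ]
w1: -y housing inner [[-7.46479733e-02 -6.43431443e+01  1.00000000e+02]] rear [[  -0.21170509 -122.9549018   100.        ]] far inner [[  0.22859416  65.82627609 100.        ]]
grasp [  0.78459249  -0.75279367 233.25790557] -4.288139321592376
```

```bash
python3 -m jog '[[[1,0.15,0,1.5,0,0,0],[1,0.15,0,4,0,0,0],[1,0.15,0,6.5,0,0,0],[1,0.15,0,9,0,0,0],[1,0.15,0,11,0,0,0],[1,0.15,0,13,0,0,0],[1,0.15,0,14.3,0,0,0],[1,0.15,0,15,0,0,0],[1,0.15,0,15,0,0,0],[1,0.15,0,15,0,0,0],[1,0.15,0,15,0,0,0],[1,0.15,0,15,0,0,0]]]' 25
cat > chk.py <<'E'
from h import *; from sc import *; import sys
b=F(.5408,.1461,np.radians(-4.2))
n=sys.argv[1]
s=bot.read_state()
m=bot.camera_model("wrist");cv2.imwrite(f"pics/w{n}.png",bot.read_camera("wrist")[:,:,::-1])
for k in ("scene","top"): cv2.imwrite(f"pics/{k}{n}.png",bot.read_camera(k)[:,:,::-1])
s2=bot.read_state(); print(grasp(s)[0],grasp(s2)[0],s["width"],s["wrist_force"])
Rm=R.from_rotvec(m["rvec"])
c=Rm.inv().apply(np.array([[.00016,.0195854,.1200],[.00016,.0543,.12997]])-m["tvec"])
c=(c-b.o)@b.R*1000; print("cell ends bench (top, mm)",c, "mid",c.mean(0)-[0,0,22.5])
im=cv2.imread(f"pics/scene{n}.png"); cv2.imwrite(f"pics/scene{n}z.png",cv2.resize(im[90:260,360:560],None,fx=4,fy=3.5,interpolation=cv2.INTER_CUBIC))
E
python3 chk.py 10
```

```text
time: 14.45
tool_pos: [0.5417, 0.1471, 0.2388]
tcp_rot: [2.302, 2.137, 0.002]
wrist_force: [-0.2, 0.6, -0.7]
width: 0.183
[0.54188806 0.14712015 0.08380303] [0.54157157 0.14706051 0.0834199 ] 0.18340949056852257 [-0.23603366  0.61934784 -0.67440168]
cell ends bench (top, mm) [[  0.50034296  19.14542343  98.47618558]
 [  0.4737492  -16.97248366  98.45535684]] mid [ 0.48704608  1.08646989 75.96577121]
```

View pics/w10.png

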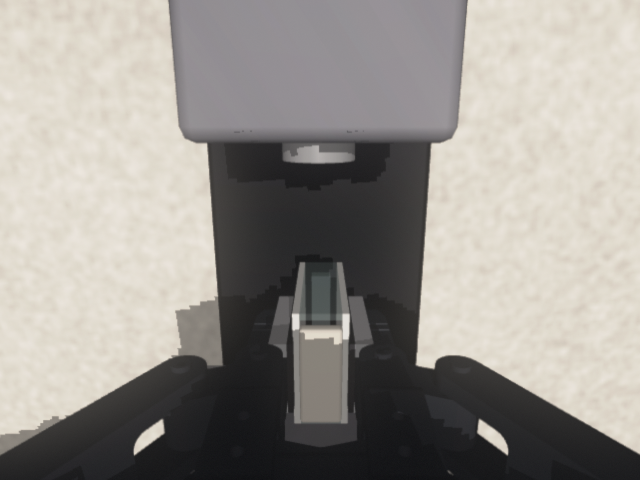

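View pics/scene10z.png

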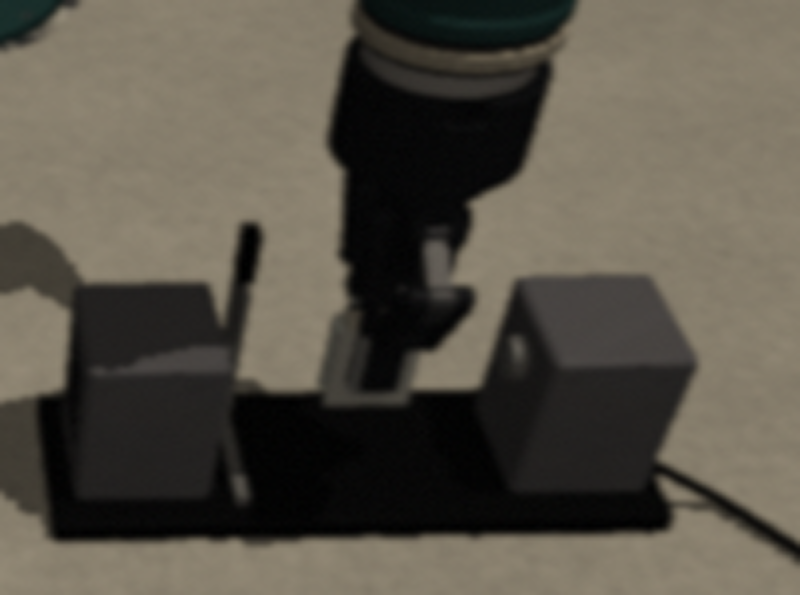

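```bash
python3 -m jog '[[[1,-0.1,-0.05,0.08,0,0,0],[1,-0.1,-0.05,0.08,0,0,0],[1,-0.1,-0.05,0.08,0,0,0],[1,-0.1,-0.05,0.08,0,0,0]]]' 25
python3 chk.py 11; python3 - <<'E'
from h import *; from sc import *
b=F(.5408,.1461,np.radians(-4.2)); m=bot.camera_model("scene"); im=cv2.imread("pics/scene11.png")
P=[b.w([x,y,.1]) for x in(-.035,.035) for y in(-.125,-.065,.065,.125)]+[b.w([.05,y,z]) for y in(-.135,.135) for z in (.014,0)]
P+=[b.w([.008,y,.0525]) for y in(-.018,.018)]+[b.w([-.008,-.018,.0525]),b.w([-.032,-.052,.13]),b.w([0,.059,.075])]
p=proj(m,P); x0,y0,f=365,140,5
v=cv2.resize(im[y0:y0+110,x0:x0+160],None,fx=f,fy=f,interpolation=cv2.INTER_CUBIC)
for q in p: cv2.circle(v,tuple(((q+.5-[x0,y0])*f).astype(int)),3,(0,0,255),1)
cv2.imwrite("pics/s11ov.png",v)
E
```

```text
time: 15.1
tool_pos: [0.5409, 0.1461, 0.2374]
tcp_rot: [-2.302, -2.138, 0.0]
wrist_force: [-0.0, 0.1, -0.4]
width: 0.179
[0.54091208 0.14606897 0.0823801 ] [0.54092388 0.14607167 0.08237643] 0.17874227154744435 [-0.00531976  0.12972696 -0.38512641]
cell ends bench (top, mm) [[ -0.37450666  18.03369169  97.05081422]
 [ -0.40130207 -18.08422006  97.04151828]] mid [-3.87904362e-01 -2.52641835e-02  7.45461662e+01]
```

View pics/s11ov.png

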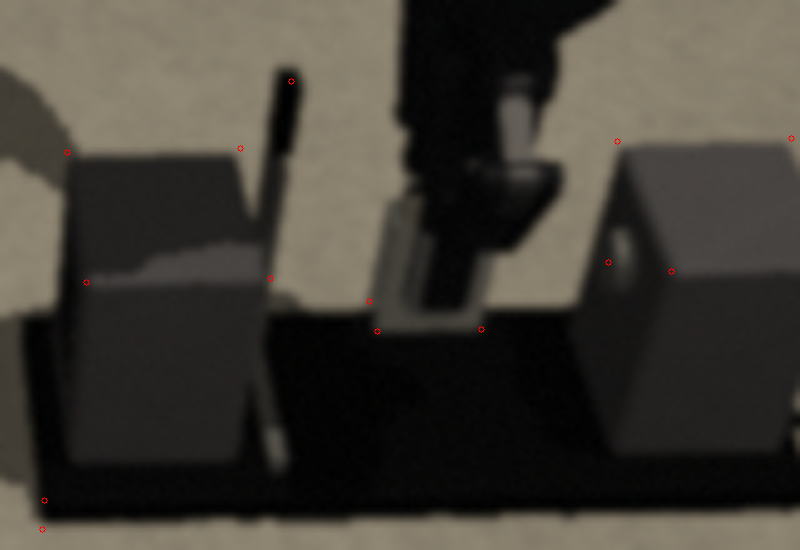

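```bash
python3 - <<'E'
import cv2,numpy as np
a=cv2.imread("pics/w11.png")[110:450,160:480]; t=cv2.imread("pics/top11.png")[160:340,140:470]
t=cv2.resize(t,None,fx=1.45,fy=1.9); a=cv2.resize(a,(320,342)); v=np.hstack([a,t[:342]]); print(v.shape); cv2.imwrite("pics/fin.png",v)
E
```

```text
(342, 798, 3)
```

View pics/fin.png

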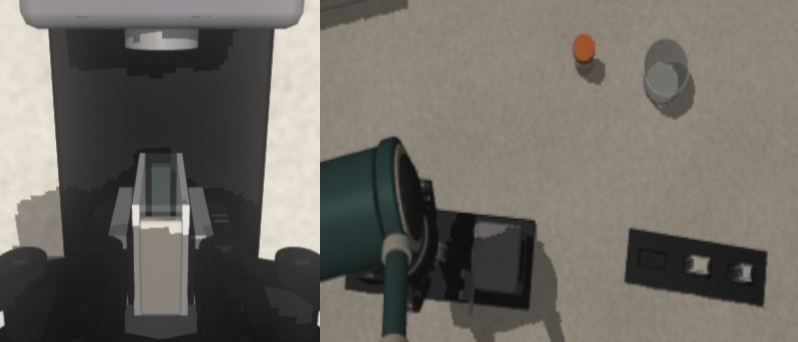

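The lens (columns 125–198) and the cell (columns 133–188) line up, and the cell edges haven't moved in the jaws. The other two cells, the vial and the beaker are where they were. Handing in.

```bash
python3 - <<'E'
from h import *
s=bot.read_state(); print(s["time"],grasp(s)[0],s["width"],s["wrist_force"]); print(bot.finish_job())
E
```

```text
15.25 [0.54092388 0.14607167 0.08237643] 0.18200098430018175 [ 0.47316867 -0.86012855 -1.05610686]
the job is handed in; nothing more can be done
None
```

I pulled the shutter open by its tab until it hit its stop. Then I took the longest cell out of its slot by its frosted faces, and I handed in at 15.25 s with the cell held still in the beam.

**Shutter:** the tab moved about 32 mm, the pull force then rose to 11 N at the stop, and afterwards the tab measured within about 0.5 mm of its fully open position.

**Cell position:** by the wrist camera and the arm's pose, the cell's middle is about 0.4 mm off in x, 0.0 mm along the beam and 0.5 mm low, relative to the middle of the beam. In the wrist picture the cell lines up with the lens, and it has not slipped in the jaws. The cell's ends should be about 40 mm from the lens tubes, and the wrist force was only about 1 N, so nothing is touching.

**Other objects:** the other two cells, the vial and the beaker look unmoved in the top picture.

**Disagreements:**
- The top camera placed the photometer about 2 mm from where the wrist camera did. I used the wrist camera, because its x agreed with the shutter stop.
- The scene camera's points were 1–2 pixels (about 3–5 mm) off on the photometer but agreed on the cell, so the cell's height is confirmed only to about 1–2 mm.
- While the jaws gripped the shutter tab, the arm was pushed up about 2.5 mm (up to 7 N). I took this to be the pads swinging forward as they closed.

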